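# Test the analyser's stop button

## Task

Before the shop opens, test the gold analyser's stop button on the counter: press the mushroom head of the stop box straight down until it latches, then twist it clockwise (seen from above) by pushing on its wings until it pops back up. Only touch and push, nothing is to be picked up: do not lift, tip or shove the box, leave the other things on the counter where they are, and finish clear of the button.

Things in the scene. Friction and masses are not known exactly. Their poses are not given: they have to be found in the camera images.
- stop_box: the stop box: a heavy loose white box (1.8 kg) on rubber feet, 130 x 130 mm in plan, 60 mm high, with a steel collar (diameter 48 mm, 8 mm high) on its top and over that one dark grey mushroom button head with two wings. Origin: centre of its underside; z up, x and y along its sides. The button's axis is its z axis.
- stop_press (a joint): how far the mushroom head is pressed down, in m: 0 up, 0.009 fully in. A snap mechanism: it takes about 6.5 N to start it down, less as it goes, and from 5 mm on it goes down by itself and stays latched at 0.009, a hard stop. Only twisting lifts it again.
- stop_twist (a joint): twist of the mushroom head, in rad, clockwise seen from above: 0 at rest (a weak spring returns it), stop at 0.8. With the head latched down, twisting takes about 0.1 N m and lifts the head by a cam; it pops up at about 0.4 to 0.5.
- head_top (a point): centre of the top of the mushroom head. The head is a dome 56 mm across and 28 mm high, its top flat over the middle 24 mm; its top stands 108 mm above the counter when up, 99 mm when latched. It carries a straight pair of wings, 92 mm across from end to end.
- wing_a (a point): middle of the outer end of one wing, 46 mm from the button's axis (along the box's +x at twist 0). The wings stand out 18 mm beyond the dome, are 12 mm wide and 18 mm high; this point is 9 mm below the wing's top and 9 mm above its underside (89 mm above the counter when up, 80 mm when latched). Beneath and beside the wings is free space down to the top of the box.
- wing_b (a point): the same point on the opposite wing (along the box's -x at twist 0).
- scale: bystander: a white counter scale, 180 x 140 mm, 52 mm high, origin at the centre of its underside. Leave it.
- bottle: bystander: a small amber bottle with a black cap, diameter 34 mm, 75 mm high, origin at the centre of its underside. Leave it.
- ring_case: bystander: a small closed taupe (grey-brown) ring case, 51 x 61 mm, 45 mm high, origin at the centre of its underside. Leave it.
Mind the look-alikes: they are no part of the job. Leave any brown or red look-alike of the stop_box alone.

How it is judged:
By the outcome, as a careful person would: the job done as asked, in the order asked, and still so for the second after the job is handed in, with the robot touching nothing.
It also fails if it takes over 40 s, if anything falls off the work surface, if the arm or the gripper's body presses on something with over 40 N, if the wrist force passes 120 N, or if a joint passes its speed limit or range.

## Robot

A 6-joint arm with a two-finger parallel gripper is mounted at the origin on the work surface. World frame = base frame: x ahead of the robot, y to its left, z up, the work surface at z = 0. Lengths are in mm, angles in degrees, forces in N, time in s.
With the tool pointing down it reaches from about 350 to 975 mm from the base axis. Payload 17.4 kg.
Tool frame: the origin (TCP) lies midway between the tips of the shut fingers; the grasp point (between the pads) lies env.hold_point_z behind it (env.hold_point_z is the distance from the TCP to the grasp point, in mm); z points along the fingers, y is the line along which they close (so a half turn about z gives the same grasp; the last joint's range is limited). The gripper opens to 85 mm and grips with 20 to 120 N. Pads are 22 mm wide; open, the fingers measure 114 mm over their backs; the gripper's body (76 mm by 85 mm) begins 54 mm behind the grasp point. The pads swing forward as they close: fully open they stand 13 mm farther back than shut.
Start: joints at [64.412, 6.646, 82.598, -0, 90.757, -2.166], TCP at [268.327, 619.381, 231.303] pointing down, gripper open.
Joint ranges: [-162.19, 162.19], [-47.58, 125.68], [4.15, 143.07], [-65.23, 245.23], [0.69, 171.88], [-170.13, 170.13]. Speed limits (degrees/s): [108.29, 108.29, 127.2, 180, 180, 180].

## Interface

Orientations are given as a 3x3 rotation matrix whose columns are the frame's x, y, z axes.
In Python, from rig import env gives the robot as it stands. The module is installed in compiled form; this text tells all that it offers.
- The arm moves only by the tool jog_arm, never from a script. Its argument "targets" is a list of rows, each a list of 7 numbers: the finger opening in mm, from 0 to 85.4, then the shift along the tool's x, y, z in mm, then the turn, a rotation vector about the tool's x, y, z in degrees. In form: [[grip, dx, dy, dz, ax, ay, az], ...]. A call has 1 to 10 rows; each row shifts and turns the commanded pose from where the row before left it, along the tool's axes as they then stand; what a row does not reach is not made up. A row lasts 1/8 s, in which the tool goes at most 62.5 mm and 10.7 degrees, less where a joint would pass 70% of its speed; a pose out of reach is approached as far as the arm can. A call with a gripper value outside its range is refused whole. The fingers move at their own pace and stop on an object; "force" is the grip in N (left out, the last holds). Time passes only in rows, so rows that do not move let the fingers close. It gives the time, the measured TCP pose, the force, the opening and the grip force at its end, in the units of the state.
- env.sense(): the state, without advancing time (a new reading comes with each control period).
- env.camera(name): name is "side" or "top"; returns the picture (480x640x3 uint8, red, green, blue); there is no depth.
- env.calibration(name): a dict with "vertical_fov" (degrees; the focal length in pixels is half the picture's height over the tangent of half this angle, whatever the lens; pixels are square), "cx", "cy" (the principal point, pixels), "k1" (the pictures are not rectified: a ray, as slopes to the right and down, at radius r is drawn at 1 + k1 r^2 times it, then the intrinsics apply), "pose" (4x4, takes a point from camera to world coordinates). Camera axes: x right, y up, looking along -z (the intrinsics and any distortion apply to the point x, -y, -z); pixel columns grow to the right and rows downward; lengths in mm; the calibration is good to about 2 mm. A picture is of the moment at which its call begins. calibration takes no time and is no camera call.
- env.finish_job(): hands the job in; it is judged then, once.
The state is a dict: "time": time; "joints": joint angles; "joint_vel": joint speeds; "joint_efforts": joint torques, N m; "position": TCP position; "tool_rot": TCP orientation; "contact_force": force on the tool from outside, world axes, zero at the start; "torque": the same for the moment, N m; "grip_width": opening from 0.0 (shut) to 1.0 (fully open); "grip_force": force on a finger pad.
Only numpy, scipy, OpenCV 4.12 (cv2) and the standard library are available. Lean on these libraries where they do the work, as an engineer would, in place of code of your own. Each camera call takes 0.05 s, during which the arm holds its last target. There are 200 camera calls.

## Working session

There is one attempt and no reset: what is moved stays moved. The work goes in short steps, Python scripts to look and compute and a tool call to move; the robot and the scene stay as the last step left them, time stands still between calls to the robot, and variables do not carry over. Pictures are saved under pics/ and viewed, at most 10 in all, crops included, and the job is handed in when it is done.

Besides the shell and the picture viewer there is one more tool, called as name(argument=value, ...), one argument or row to a line, values as JSON. jog_arm: Moves the arm, as the interface text tells. Its arguments: {"type":"object","properties":{"targets":{"type":"array","items":{"type":"array","items":{"type":"number"}}},"force":{"type":"number"}},"required":["targets"]}

```bash
mkdir -p pics
cat > h.py <<'E'
import numpy as np, cv2
from rig import env
def ray(name,u,v):
    c=env.calibration(name); f=240/np.tan(np.radians(c["vertical_fov"]/2))
    d=np.array([(u-c["cx"])/f,(v-c["cy"])/f]); s=d.copy()
    for _ in range(20): s=d/(1+c["k1"]*(s@s))
    P=np.array(c["pose"]); return P[:3,3],P[:3,:3]@np.array([s[0],-s[1],-1])
def onz(name,u,v,z):
    o,d=ray(name,u,v); return o+d*(z-o[2])/d[2]
def pix(name,p):
    c=env.calibration(name); f=240/np.tan(np.radians(c["vertical_fov"]/2))
    P=np.array(c["pose"]); q=P[:3,:3].T@(np.array(p)-P[:3,3]); s=np.array([q[0],-q[1]])/-q[2]
    s=s*(1+c["k1"]*(s@s)); return s*f+[c["cx"],c["cy"]]
def save(name,fn):
    im=env.camera(name); cv2.imwrite(fn,im[:,:,::-1]); return im
E
python3 - <<'E'
from h import *
for n in("top","side"):
    save(n,f"pics/{n}0.png"); print(env.calibration(n))
print(env.sense(), env.hold_point_z)
E
```

```text
{'vertical_fov': 42.605564397066686, 'cx': 324.23728550464364, 'cy': 229.22526228617883, 'k1': -0.023646985729796816, 'pose': array([[ 5.44093923e-04,  9.91248644e-01, -1.32006929e-01,
         3.29264592e+02],
       [-9.99857736e-01,  2.76470217e-03,  1.66392081e-02,
        -7.27770202e+01],
       [ 1.68585523e-02,  1.31979096e-01,  9.91109130e-01,
         1.32155160e+03],
       [ 0.00000000e+00,  0.00000000e+00,  0.00000000e+00,
         1.00000000e+00]])}
{'vertical_fov': 47.71275396762481, 'cx': 321.71021291113277, 'cy': 242.9287182895365, 'k1': -0.16151676449116634, 'pose': array([[ 7.20339612e-01,  4.17031980e-01, -5.54251902e-01,
        -3.35370386e+01],
       [-6.93492237e-01,  4.17586617e-01, -5.87103002e-01,
        -6.29446420e+02],
       [-1.33925508e-02,  8.07282940e-01,  5.90012622e-01,
         6.62299037e+02],
       [ 0.00000000e+00,  0.00000000e+00,  0.00000000e+00,
         1.00000000e+00]])}
{'time': 0.1, 'joints': array([ 6.44126437e+01,  6.67056746e+00,  8.26313368e+01, -2.43034642e-04,
        9.07555663e+01, -2.16528414e+00]), 'joint_vel': array([-0.01168379, -0.13828739, -0.0882773 ,  0.00692315,  0.10585898,
        0.01418692]), 'joint_efforts': array([ 1.60478663e-03, -7.33670354e+01, -6.33788466e+01,  1.15583416e-04,
        5.28835924e-03,  3.23792347e-05]), 'position': array([268.246547  , 619.23135599, 230.65181743]), 'tool_rot': array([[-9.17601535e-01,  3.97501244e-01, -4.29378294e-04],
       [ 3.97501474e-01,  9.17601088e-01, -9.06509981e-04],
       [ 3.36591442e-05, -1.00249345e-03, -9.99999497e-01]]), 'contact_force': array([-0.75597738, -0.69161916, -0.02748045]), 'torque': array([-0.00831639,  0.04401663, -0.0308879 ]), 'grip_force': 0.0, 'grip_width': 1.0020503986873566} 18.700000000000003
```

View pics/top0.png

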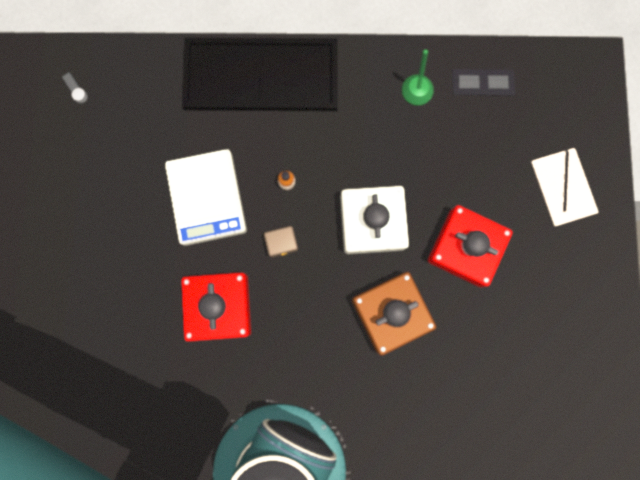

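View pics/side0.png

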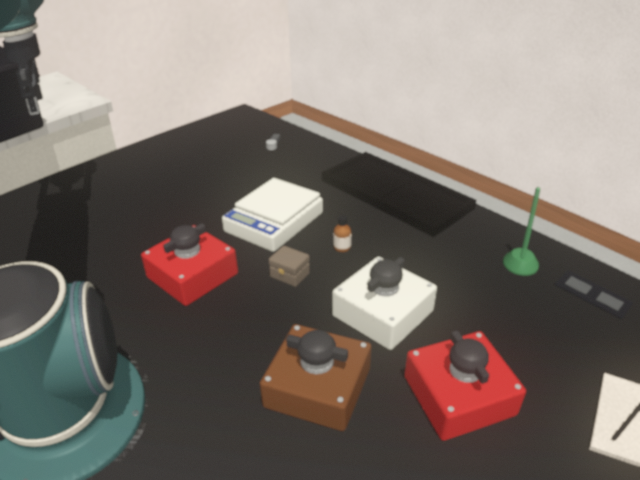

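Stop-box candidates in the top view are white (375,218), red (212,307), red (472,245) and brown (395,313). The description says white, so I'm choosing (375,218), which is (385,295) in the side view. Next I'll measure it and check a close crop.

Run:
```python
from h import *
im=cv2.imread("pics/top0.png"); sd=cv2.imread("pics/side0.png")
a=cv2.resize(im[170:270,325:425],(400,400),interpolation=cv2.INTER_CUBIC)
b=cv2.resize(sd[250:350,330:440],(440,400),interpolation=cv2.INTER_CUBIC)
cv2.imwrite("pics/crop.png",np.hstack([a[:,:380],b[:,:400]]))
m=np.zeros(im.shape[:2],np.uint8); m[175:265,330:420]=(im[175:265,330:420].min(2)>130)*255
cs=max(cv2.findContours(m,0,2)[0],key=cv2.contourArea)
r=cv2.minAreaRect(cs); pts=np.array([onz("top",*p,60)[:2] for p in cv2.boxPoints(r)])
print(r,pts.round(1),pts.mean(0), np.linalg.norm(np.diff(pts,axis=0),axis=1))
h=np.zeros_like(m); h[190:243,345:405]=(im[190:243,345:405].max(2)<110)*255
ys,xs=np.nonzero(h); print("head bbox",xs.min(),xs.max(),ys.min(),ys.max())
hp=np.array([onz("top",x,y,95)[:2] for x,y in zip(xs,ys)]).astype(np.float32)
w,v=np.linalg.eigh(np.cov(hp.T)); print("centroid z95",hp.mean(0),"axis",v[:,1],np.degrees(np.arctan2(v[1,1],v[0,1])))
rr=(hp-hp.mean(0))@v[:,1]; print(rr.min(),rr.max())
# dome centre by opening, top & side
def dome(img,box,k):
    y0,y1,x0,x1=box; q=(img[y0:y1,x0:x1].max(2)<100).astype(np.uint8)
    q=cv2.morphologyEx(q,cv2.MORPH_OPEN,cv2.getStructuringElement(2,(k,k)))
    (x,y),rad=cv2.minEnclosingCircle(max(cv2.findContours(q,0,2)[0],key=cv2.contourArea)); return x+x0,y+y0,rad
t=dome(im,(190,243,345,405),17); s=dome(sd,(255,295,365,410),23); print(t,s)
print("top dome at z94",onz("top",t[0],t[1],94),"side z94",onz("side",s[0],s[1],94))
# bystander
for n,u,v,z in(("bottle",287,177,75),("case",281,240,45),("scale",205,195,52),("red2",477,243,95),("brown",397,314,95)): print(n,onz("top",u,v,z)[:2].round())
```

```text
((374.5101623535156, 219.14212036132812), (64.47857666015625, 64.40733337402344), 85.91438293457031) [[ 581.5 -127. ]
 [ 591.8 -261.7]
 [ 456.6 -268.9]
 [ 446.8 -136.1]] [ 519.17862934 -198.41036669] [135.04280279 135.46031809 133.17319538]
head bbox 364 387 196 235
centroid z95 [ 522.39294 -195.25429] axis [-0.99308879  0.11736551] 173.25991697773196
-38.13362822749938 40.64108298870219Traceback (most recent call last):
  File "<stdin>", line 20, in <module>
  File "<stdin>", line 19, in dome
ValueError: max() iterable argument is empty
```

View pics/crop.png

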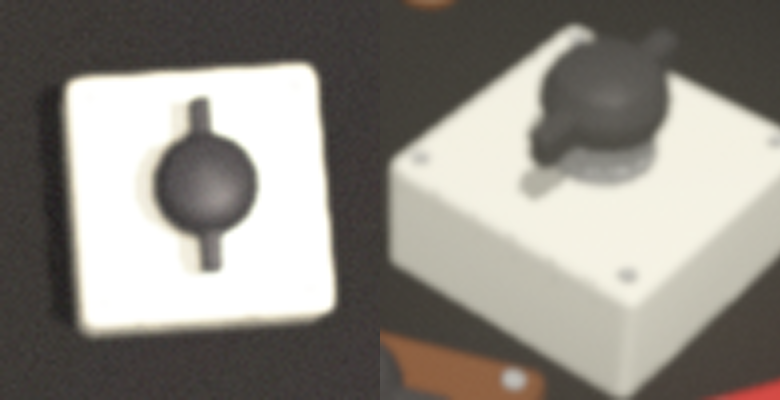

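The crop confirms it: a white box with a dark dome at about (376.5,216). The wings run roughly along the world x axis, at about +4°.

Run:
```python
from h import *
f=lambda n,u,v,z:print(n,u,v,onz(n,u,v,z).round(1))
f("top",325+206/4,170+184/4,92); 
f("top",325+199/4,170+99/4,89); f("top",325+211/4,170+270/4,89)
f("side",330+(605-380)/4,250+95/4,94)
f("side",330+(660-380)/4,250+43/4,89);f("side",330+(545-380)/4,250+145/4,89)
```

```text
top 376.5 216.0 [ 520.3 -199.2   92. ]
top 374.75 194.75 [ 564.6 -196.4   89. ]
top 377.75 237.5 [ 476.9 -201.6   89. ]
side 386.25 273.75 [ 515.9 -201.1   94. ]
side 400.0 260.75 [ 564.1 -191.1   89. ]
side 371.25 286.25 [ 479.4 -200.9   89. ]
```

jog_arm(
  targets=[
    [0, -35, -40.5, 0, 0, 0, 0],
    [0, -35, -40.5, 0, 0, 0, 0],
    [0, -35, -40.5, 0, 0, 0, 0],
    [0, -35, -40.5, 0, 0, 0, 0],
    [0, -35, -40.5, 0, 0, 0, 0],
    [0, -35, -40.5, 0, 0, 0, 0],
    [0, -35, -40.5, 0, 0, 0, 0],
    [0, -35, -40.5, 0, 0, 0, 0],
  ],
)

```text
time: 1.1
position: [396.5, 209.1, 231.2]
tool_rot: [[-0.918, 0.397, 0.0], [0.397, 0.918, -0.0], [-0.0, 0.0, -1.0]]
contact_force: [1.2, 0.7, 0.3]
grip_width: -0.002
grip_force: 0.0
```

jog_arm(
  targets=[
    [0, -34.5, -40.9, 0, 0, 0, 0],
    [0, -34.5, -40.9, 0, 0, 0, 0],
    [0, -34.5, -40.9, 0, 0, 0, 0],
    [0, -34.5, -40.9, 0, 0, 0, 0],
    [0, -34.5, -40.9, 15, 0, 0, 0],
    [0, -34.5, -40.9, 25, 0, 0, 0],
    [0, -34.5, -40.9, 30, 0, 0, 0],
    [0, -34.5, -40.9, 30, 0, 0, 0],
    [0, 0, 0, 0, 0, 0, 0],
  ],
)

```text
time: 2.22
position: [518.7, -201.4, 127.9]
tool_rot: [[-0.916, 0.4, -0.005], [0.4, 0.916, 0.002], [0.005, -0.0, -1.0]]
contact_force: [-0.2, 0.4, -0.6]
grip_width: -0.001
grip_force: 0.0
```

Run:
```python
from h import *
sd=save("side","pics/s1.png"); im=save("top","pics/t1.png")
a=cv2.resize(im[150:270,315:425],(385,420)); b=cv2.resize(sd[200:350,330:450],(336,420))
cv2.imwrite("pics/c1.png",np.hstack([a,b])[:,:,::-1])
p=env.sense()["position"]; print(p,pix("side",p),pix("top",p))
```

```text
[ 519.38390892 -199.24573124  130.8715054 ] [388.13443803 254.58016418] [378.51054163 213.44448358]
```

View pics/c1.png

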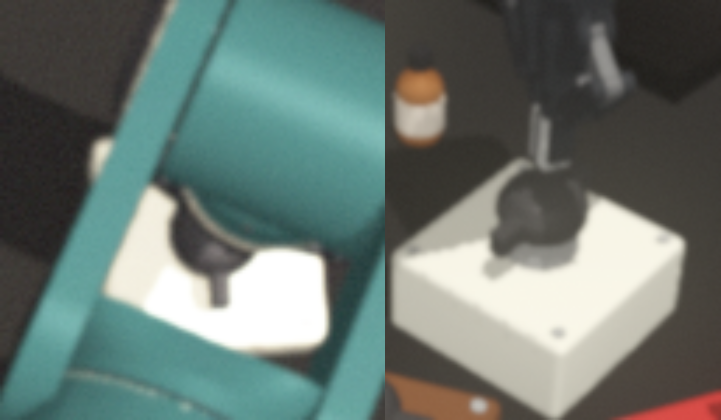

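The side crop shows the shut fingertips at (541,165), centred over the dome at (542,205). I'll press now.

jog_arm(
  targets=[
    [0, 0, 0, 10, 0, 0, 0],
    [0, 0, 0, 9, 0, 0, 0],
    [0, 0, 0, 3, 0, 0, 0],
    [0, 0, 0, 2, 0, 0, 0],
    [0, 0, 0, 2, 0, 0, 0],
    [0, 0, 0, 1.5, 0, 0, 0],
    [0, 0, 0, 1.5, 0, 0, 0],
    [0, 0, 0, 0, 0, 0, 0],
  ],
)

```text
time: 3.32
position: [519.6, -199.3, 102.0]
tool_rot: [[-0.918, 0.398, -0.0], [0.398, 0.918, -0.0], [0.0, -0.0, -1.0]]
contact_force: [0.3, 0.2, 0.2]
grip_width: -0.004
grip_force: 0.0
```

jog_arm(
  targets=[
    [0, 0, 0, 1, 0, 0, 0],
    [0, 0, 0, 1, 0, 0, 0],
    [0, 0, 0, 1, 0, 0, 0],
    [0, 0, 0, 0.5, 0, 0, 0],
    [0, 0, 0, 0, 0, 0, 0],
  ],
)

```text
time: 3.95
position: [519.7, -199.2, 99.0]
tool_rot: [[-0.918, 0.397, 0.0], [0.397, 0.918, -0.0], [-0.0, 0.0, -1.0]]
contact_force: [-1.2, 0.5, 2.0]
grip_width: 0.0
grip_force: 1.3
```

It touched at 99 mm with 2 N, so the head is latched. I'll rise, open and rotate partway.

jog_arm(
  targets=[
    [0, 0, 0, -15, 0, 0, 0],
    [0, 0, 0, -35, 0, 0, 0],
    [72, 0, 0, 0, 0, 0, 8],
    [72, 0, 0, 0, 0, 0, 8],
    [72, 0, 0, 0, 0, 0, 0],
    [72, 0, 0, 0, 0, 0, 0],
    [72, 0, 0, 0, 0, 0, 0],
  ],
)

```text
time: 4.82
position: [519.7, -199.2, 148.9]
tool_rot: [[-0.774, 0.634, 0.0], [0.634, 0.774, -0.0], [-0.0, 0.0, -1.0]]
contact_force: [-0.7, -0.5, 1.6]
grip_width: 0.845
grip_force: 0.0
```

Run:
```python
from h import *
sd=save("side","pics/s2.png")
cv2.imwrite("pics/c2.png",cv2.resize(sd[200:350,310:470],(640,600),interpolation=2)[:,:,::-1])
s=env.sense();p=s["position"]; print(p,s["grip_width"],pix("side",p))
for z in (99,108): print(z,pix("side",[520,-199,z]))
```

```text
[ 519.6612132  -199.14876862  148.86330087] 0.844332086251134 [388.86911374 245.50309396]
99 [387.10653297 269.72042592]
108 [387.43079222 265.44765504]
```

View pics/c2.png

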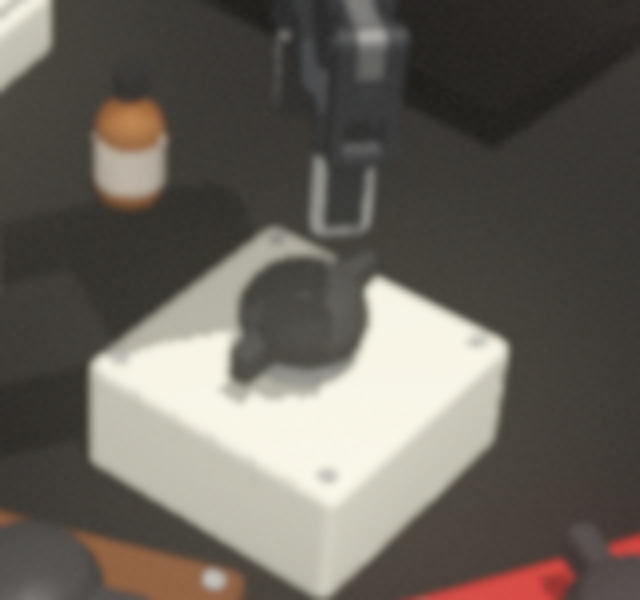

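The crop shows the head at (303,315) sitting low with the collar almost hidden, so it is latched. The fingers are open above it. I'll descend around the dome.

jog_arm(
  targets=[
    [72, 0, 0, 20, 0, 0, 0],
    [72, 0, 0, 20, 0, 0, 0],
    [72, 0, 0, 15, 0, 0, 0],
    [72, 0, 0, 15, 0, 0, 0],
    [72, 0, 0, 12, 0, 0, 0],
    [72, 0, 0, 0, 0, 0, 0],
  ],
)

```text
time: 5.62
position: [519.3, -199.0, 65.8]
tool_rot: [[-0.773, 0.635, -0.001], [0.635, 0.773, 0.001], [0.001, -0.0, -1.0]]
contact_force: [0.4, 0.1, -0.6]
grip_width: 0.84
grip_force: 0.0
```

jog_arm(
  targets=[
    [72, 0, 0, 0, 0, 0, 8],
    [72, 0, 0, 0, 0, 0, 6],
    [72, 0, 0, 0, 0, 0, 5],
    [72, 0, 0, 0, 0, 0, 5],
    [72, 0, 0, 0, 0, 0, 5],
    [72, 0, 0, 0, 0, 0, 0],
  ],
)

```text
time: 6.38
position: [520.1, -199.1, 67.7]
tool_rot: [[-0.368, 0.93, 0.001], [0.93, 0.368, -0.0], [-0.001, 0.001, -1.0]]
contact_force: [-0.8, 1.2, 1.4]
grip_width: 0.844
grip_force: 1.0
```

Run:
```python
from h import *
s=env.sense();print(s["position"],s["contact_force"],s["torque"])
```

```text
[ 520.10287837 -199.12093381   67.67403195] [-0.79433821  1.1608376   1.41741056] [ 0.30592777 -0.08475095  0.06274904]
```

jog_arm(
  targets=[
    [72, 0, 0, 0, 0, 0, 4],
    [72, 0, 0, 0, 0, 0, 4],
    [72, 0, 0, 0, 0, 0, 4],
    [72, 0, 0, 0, 0, 0, 4],
    [72, 0, 0, 0, 0, 0, 4],
    [72, 0, 0, 0, 0, 0, 0],
  ],
)

```text
time: 7.12
position: [519.9, -199.3, 67.2]
tool_rot: [[-0.029, 1.0, 0.001], [1.0, 0.029, -0.0], [-0.0, 0.001, -1.0]]
contact_force: [0.4, 0.4, 0.8]
grip_width: 0.845
grip_force: 0.3
```

Run:
```python
from h import *
s=env.sense();print(s["position"],s["contact_force"],s["torque"])
sd=save("side","pics/s3.png")
cv2.imwrite("pics/c3.png",cv2.resize(sd[200:350,310:470],(640,600),interpolation=2)[:,:,::-1])
```

```text
[ 519.91728951 -199.33419631   67.24717061] [0.37634701 0.38406653 0.75853172] [ 0.01483612 -0.10962106  0.02481382]
```

View pics/c3.png

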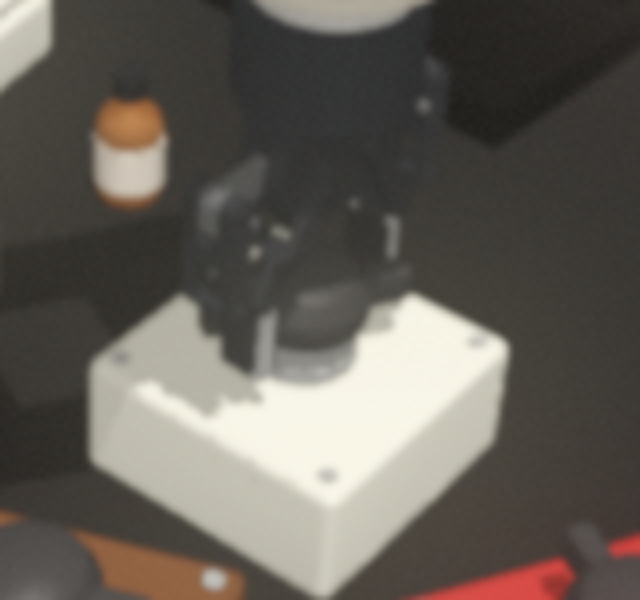

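The collar shows at (305,365), so the head seems to have popped up. I'll turn slightly further to be sure, then back off and rise.

jog_arm(
  targets=[
    [72, 0, 0, 0, 0, 0, 4],
    [72, 0, 0, 0, 0, 0, 0],
    [72, 0, 0, 0, 0, 0, -8],
    [72, 0, 0, 0, 0, 0, -10],
    [72, 0, 0, 0, 0, 0, -10],
    [72, 0, 0, 0, 0, 0, -10],
    [72, 0, 0, 0, 0, 0, -10],
    [72, 0, 0, 0, 0, 0, 0],
  ],
)

```text
time: 8.18
position: [519.6, -199.3, 66.8]
tool_rot: [[-0.715, 0.699, -0.0], [0.699, 0.715, -0.0], [-0.0, -0.0, -1.0]]
contact_force: [0.4, 0.1, 0.1]
grip_width: 0.839
grip_force: 0.0
```

jog_arm(
  targets=[
    [72, 0, 0, -15, 0, 0, 0],
    [72, 0, 0, -30, 0, 0, 0],
    [72, 0, 0, -40, 0, 0, 0],
    [72, 0, 0, -40, 0, 0, 0],
    [72, 30, 30, 0, 0, 0, 0],
    [72, 35, 35, 0, 0, 0, 0],
    [72, 35, 35, 0, 0, 0, 0],
    [72, 35, 35, 0, 0, 0, 0],
    [72, 0, 0, 0, 0, 0, 0],
  ],
)

```text
time: 9.3
position: [517.6, -5.7, 193.1]
tool_rot: [[-0.715, 0.699, 0.001], [0.699, 0.715, 0.0], [-0.001, 0.001, -1.0]]
contact_force: [-0.0, -0.0, -0.4]
grip_width: 0.841
grip_force: 0.0
```

Run:
```python
from h import *
s=env.sense();print(s["time"],s["position"],s["contact_force"])
sd=save("side","pics/s4.png"); im=save("top","pics/t4.png")
a=cv2.resize(sd[200:350,310:470],(400,375),interpolation=2)
b=cv2.resize(im[100:350,225:475],(375,375),interpolation=2)
cv2.imwrite("pics/c4.png",np.hstack([a,b])[:,:,::-1])
```

```text
9.3 [517.64347513  -5.71978811 193.11162375] [-0.02420379 -0.04224451 -0.38191331]
```

View pics/c4.png

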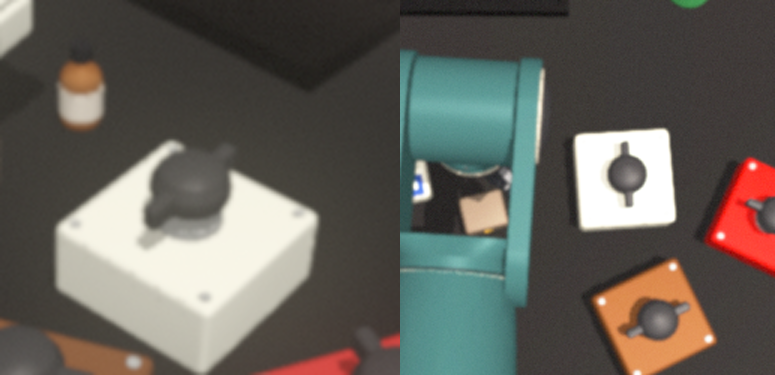

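The head is up with the collar showing at (192,225), the wings are back at rest, the box hasn't moved and the arm is clear.

```bash
python3 -c "
from rig import env
print(env.finish_job())"
```

```text
the job is handed in; nothing more can be done
None
```

The stop button was pressed until it latched, then twisted clockwise until it popped back up; the box looked unmoved, the arm was clear, and I handed the job in at about 9.4 s (no verdict was returned).

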